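# Load the sanding sled and feed it to its detent

### The arm

A 7-joint arm with a two-finger parallel gripper is mounted at the origin on the work surface. World frame = base frame: x ahead of the robot, y to its left, z up, the work surface at z = 0. Lengths are in m, angles in rad, forces in N, time in s.
With the tool pointing down it reaches from about 0.4 to 0.85 m from the base axis. Payload 10.4 kg.
Tool frame: the origin (TCP) lies between the finger pads; the fingertips stand 11 mm ahead of it and the grasp point (between the pads) lies 8 mm behind it (r.tcp_to_tips is the distance from the TCP to the fingertips, in m); z points along the fingers, y is the line along which they close (so a half turn about z gives the same grasp; the last joint's range is limited). The gripper opens to 87 mm and grips with 3 to 60 N. Pads are 19 mm wide; open, the fingers measure 117 mm over their backs; the gripper's body (75 mm by 190 mm) begins 51 mm behind the grasp point.
Start: joints at [-1.287, 0.332, -0.065, 1.46, 0.022, 1.35, -0.088], TCP at [0.189, 0.596, 0.234] pointing down, gripper open.
Joint ranges: [-2.6, 2.6], [-0.5, 2.12], [-1.47, 1.34], [0.16, 2.42], [-1.27, 4.41], [0.06, 2.06], [-2.6, 2.6]. Speed limits (rad/s): [2.22, 2.22, 2.79, 2.79, 3.14, 3.14, 3.14].

### API

Orientations are given as a unit quaternion [x, y, z, w].
In Python, from bench import r gives the robot as it stands. The module is installed in compiled form; this text tells all that it offers.
- The arm moves only by the shell command python3 -m crank 'ROWS' [FORCE]. ROWS is JSON, a list of rows, each an object of numbers: "claw": the closure, from -1 (fully open) to 1 (shut); "dx", "dy", "dz": the shift along the tool's x, y, z each as a share of 3 cm, from -1 to 1; "ax", "ay", "az": the turn, a rotation vector about the tool's x, y, z each as a share of 6 degrees, from -1 to 1. A call has 1 to 8 rows; each row shifts and turns the commanded pose from where the row before left it, along the tool's axes as they then stand; what a row does not reach is not made up. A row lasts 1/12 s, in which the tool goes at most 41.7 mm and 7.16 degrees, less where a joint would pass 70% of its speed; a pose out of reach is approached as far as the arm can. A call with a number of a shift or a turn outside -1 to 1 is refused whole. A call with a gripper value outside its range is refused whole. The fingers move at their own pace and stop on an object; FORCE is the grip in N (left out, the last holds). Time passes only in rows, so rows that do not move let the fingers close. It gives the time, the measured TCP pose, the force, the opening and the grip force at its end, in the units of the state.
- r.read_state(): the state, without advancing time (a new reading comes with each control period).
- r.camera(name): name is "scene" or "top"; returns a dict with "color" (480x640x3 uint8, red, green, blue), "mtx" (3x3 intrinsics, pixels), "R" (3x3) and "t" (3): a world point X has camera coordinates R X + t. Camera axes: x right, y down, z forward; pixel columns grow to the right and rows downward; lengths in m; the calibration is good to about 2 mm. A picture is of the moment at which its call begins. There is no depth.
- r.close_job(): hands the job in; it is judged then, once.
The state is a dict: "time": time; "joint_positions": joint angles; "joint_vel": joint speeds; "joint_torque": joint torques, N m; "ee_pos": TCP position; "eef_rot": TCP orientation; "ft_force": force on the tool from outside, world axes, zero at the start; "torque": the same for the moment, N m; "width": finger opening in m; "grip_force": force on a finger pad.
Only numpy, scipy, OpenCV 4.12 (cv2) and the standard library are available. Lean on these libraries where they do the work, as an engineer would, in place of code of your own. Each camera call takes 0.05 s, during which the arm holds its last target. There are 200 camera calls.

### The job

Lift the moulded plywood bracket out of its open form, lay it flat in the nest of the sanding sled and let go of it. Then take the sled's upright grip and slide the sled along its rail, away from its starting end, until you feel its ball plunger drop into the notch; finish still holding the grip, with the sled resting in the notch. Leave the wrench, the sanding sleeve and the offcut alone.

Things in the scene. Friction and masses are not known exactly. Their poses are not given: they have to be found in the camera images.
- bracket: Loose pale plywood bracket, 90 g, 120 (x) by 50 (y) mm: two flat flanges 9 mm thick and in the middle a hat 32 mm long (x), 50 wide (y), 48 high (9 mm webs, 14 mm gap between them, closed on top). Origin: centre of its underside; z up. Same after a half turn. Take it from above across the hat, fingers closing along y (50 mm).
- form: Fixed open wooden mould, 170 (x) by 100 (y) mm. Origin: centre of its underside, on the table. Cavity floor 20 mm up, where the bracket lies with the same axes; walls rise to 32 mm with 2 mm clearance round the bracket, so its hat stands 36 mm above them. A core 8 mm thick, 42 mm high stands inside the hat: lift the bracket straight up, 60 mm or more.
- nest (a point): Centre of the nest floor on the plywood sled, 50 mm above the table; moves with the sled. A pocket 127 (x) by 57 (y) mm inside a dark rim 10 mm high; the bracket lies in it, long side along x, either way round. Site y points along the rail, the way the sled is to be slid; x across it. The deck is 160 (x) by 170 (y) mm.
- grip (a point): Point on the axis of the upright square wooden grip fixed to the sled: 24 by 24 mm, 60 high on the deck; the point is 35 mm above the deck, 85 mm above the table, 95 mm behind the nest centre (nest's -y). Axes as nest. The plunger's head stands 52 mm to its +x side, 25 mm above the deck. Held with the fingers closing along x, easing them lets the ball draw the sled into the notch.
- sled: Plywood sled that slides on the rail. Origin: on the table under the nest centre; axes as nest and rail. Its y in the rail's frame is -0.05 m at the starting end and 0.14 at the far end stop, and -0.05 to -0.02 at the start. 0.8 kg, friction about 1.5 N.
- rail: Fixed base of the sled's two steel rails, 180 (x) by 440 (y) mm, y along the rails. Origin: centre of its underside, on the table. A fixed upright sanding drum 60 mm across, standing to 128 mm above the table, has its axis at x = 135, y = 80 mm.
- plunger (a joint): Drop of the sled's spring ball plunger in m: about 0.0007 on the flat track, 0.005 fully in the V notch, 1 mm less per mm the sled is off it. One notch, hidden under the sled, 80 to 160 mm of travel from the starting end, different each run. The ball pulls the sled in from about 5 mm either side with 8 to 10 N; some 10 N along the rail pushes it out.
- wrench: Loose steel wrench lying on the table beyond the starting end of the rail. Origin: underside, middle. Leave alone.
- sleeve: Loose upright sanding sleeve, 52 mm across, 110 mm high. Origin: centre of its foot. Leave alone.
- offcut: Loose wooden offcut 110 by 60 by 22 mm. Origin: centre of its underside. Leave alone.
Things that resemble listed ones, but are neither listed nor needed, are in the scene too. What is shaped like the bracket but blue or purple is not meant.

How it is judged:
By the outcome, as a careful person would: the job done as asked, in the order asked, and still so for the second after the job is handed in, while the arm keeps its last pose, push and grip.
It also fails if it takes over 67 s, if anything falls off the work surface, if the arm or the gripper's body presses on something with over 40 N, if the wrist force passes 120 N, or if a joint passes its speed limit or range.

## Working session

There is one attempt and no reset: what is moved stays moved. The work goes in short steps, Python scripts to look and compute and a shell command to move; the robot and the scene stay as the last step left them, time stands still between calls to the robot, and variables do not carry over. Pictures are saved under pics/ and viewed, at most 10 in all, crops included, and the job is handed in when it is done.

```bash
mkdir -p pics
python3 - <<'E'
from bench import r
import cv2,numpy as np
for n in("scene","top"):
    c=r.camera(n);cv2.imwrite(f"pics/{n}0.png",c["color"][:,:,::-1]);print(n,c["mtx"].tolist(),np.round(c["R"],4).tolist(),np.round(c["t"],4).tolist(), (-c["R"].T@c["t"]).round(3))
s=r.read_state();print({k:np.round(v,3).tolist() for k,v in s.items()},r.tcp_to_tips)
E
```

```text
scene [[478.0215106915156, 0.0, 318.07158990651203], [0.0, 478.0215106915156, 237.61828419619695], [0.0, 0.0, 1.0]] [[-0.887, 0.4618, 0.0043], [0.3713, 0.7188, -0.5877], [-0.2745, -0.5197, -0.8091]] [0.456, -0.2002, 1.467] [0.882 0.696 1.067]
top [[506.9493323597682, 0.0, 325.6875657217112], [0.0, 506.9493323597682, 236.31132128337572], [0.0, 0.0, 1.0]] [[0.002, -0.9999, -0.0125], [-0.9961, -0.0009, -0.0885], [0.0885, 0.0126, -0.996]] [0.0336, 0.5317, 1.3713] [0.408 0.017 1.413]
{'time': 0.1, 'joint_positions': [-1.287, 0.333, -0.065, 1.461, 0.022, 1.35, -0.088], 'joint_vel': [-0.001, 0.0, 0.0, -0.004, -0.001, 0.001, 0.002], 'joint_torque': [0.002, -62.455, 0.025, -39.072, -0.062, 0.037, 0.0], 'ee_pos': [0.189, 0.596, 0.233], 'eef_rot': [0.153, 0.988, -0.001, -0.0], 'ft_force': [-0.051, 0.662, 0.274], 'torque': [0.051, -0.032, 0.004], 'grip_force': 0.0, 'width': 0.087} 0.011
```

View pics/scene0.png

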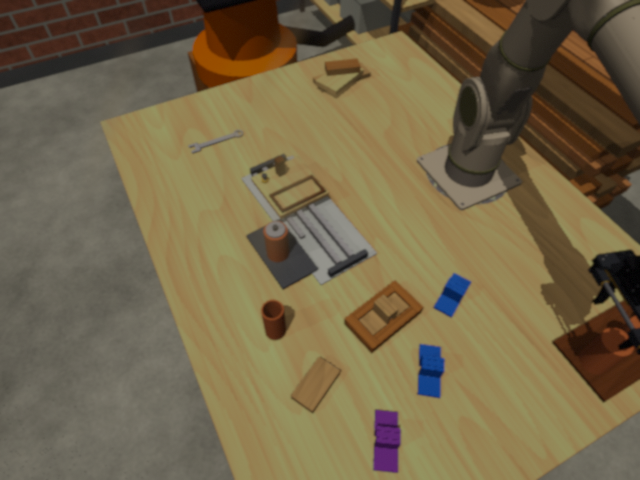

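View pics/top0.png

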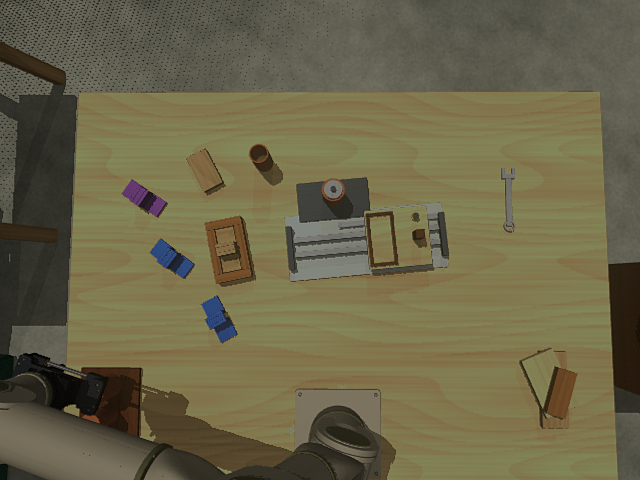

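The scene shows the bracket in the brown form at top (230,250). Candidates that could be confused with it are blue (172,258), blue (219,319), purple (145,198), the offcut (205,170) and the plywood scraps (550,390). Only the pale one at (228,248), standing in the form, fits the description. The sled's rim is at (381,238), the grip at (419,235), the plunger head at (416,216) and the drum at (333,190). The wrench at (509,200) marks the starting end, so the slide goes to image left, which is world +y.

```bash
cat > h.py <<'E'
from bench import r
import cv2,numpy as np
def ray(c,p,z):
    d=c["R"].T@np.linalg.inv(c["mtx"])@np.array([p[0],p[1],1.]); o=-c["R"].T@c["t"]
    return o+d*(z-o[2])/d[2]
def proj(c,X):
    q=c["mtx"]@(c["R"]@np.asarray(X,float)+c["t"]); return q[:2]/q[2]
def crop(n,c,x,y,w,h,k):
    cv2.imwrite(f"pics/{n}.png",cv2.resize(c["color"][y:y+h,x:x+w,::-1],None,fx=k,fy=k,interpolation=cv2.INTER_CUBIC))
E
python3 - <<'E'
from h import *
c=r.camera("top");im=c["color"]
a=cv2.resize(im[205:295,195:265],None,fx=6,fy=6,interpolation=cv2.INTER_CUBIC)
b=cv2.resize(im[195:285,360:455],None,fx=4,fy=4,interpolation=cv2.INTER_CUBIC)
o=np.zeros((540,800,3),np.uint8);o[:,:420]=a;o[:360,420:]=b
cv2.imwrite("pics/crop1.png",o[:,:,::-1])
hsv=cv2.cvtColor(im,cv2.COLOR_RGB2HSV)
for p in[(212,250),(228,232),(228,248),(368,240),(400,225),(419,234),(340,150)]:print(p,im[p[1],p[0]],hsv[p[1],p[0]])
E
```

```text
(212, 250) [117  78  43] [ 14 161 117]
(228, 232) [119  97  61] [ 19 124 119]
(228, 248) [128 104  65] [ 19 126 128]
(368, 240) [79 66 42] [ 19 119  79]
(400, 225) [130 133  88] [ 32  86 133]
(419, 234) [72 49 27] [ 15 159  72]
(340, 150) [130 129  85] [ 29  88 130]
```

View pics/crop1.png

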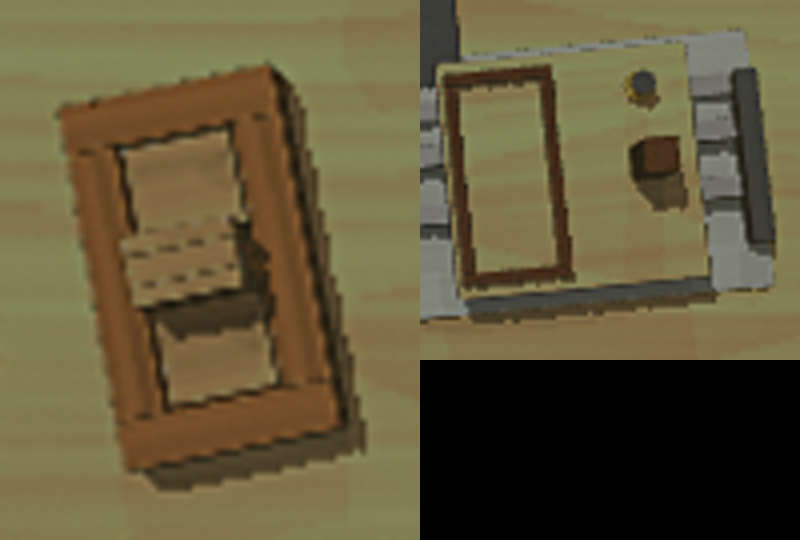

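The crop confirms the pale bracket in the form, with its hat centre at about (225,248.5), and an empty nest with the grip behind it. Next I'll compute the poses from the corners.

Run:
```python
from h import *
c=r.camera("top");im=c["color"]
def cv(P,k,ox,oy,z):return np.array([ray(c,((x+.5)/k-.5+ox,(y+.5)/k-.5+oy),z) for x,y in P])
def rep(n,W):
    m=W.mean(0);s=[np.linalg.norm(W[i]-W[(i+1)%4])*1e3 for i in range(4)]
    l=(W[0]+W[1]-W[2]-W[3])/2;w=(W[1]+W[2]-W[0]-W[3])/2
    print(n,m.round(4),np.round(s),"long-axis deg",np.degrees(np.arctan2(l[1],l[0])).round(2),"left-axis",np.degrees(np.arctan2(-w[1],-w[0])).round(2));return m
rep("form",cv([(60,108),(268,68),(345,430),(128,470)],6,195,205,.032))
rep("hat",cv([(122,240),(236,222),(245,283),(135,307)],6,195,205,.068))
rep("rim",cv([(20,65),(130,66),(153,278),(43,288)],4,360,195,.060))
rep("grip",cv([(232,138),(260,136),(260,172),(232,175)],4,360,195,.110))
rep("deck/floor inner",cv([(37,83),(122,83),(142,267),(57,276)],4,360,195,.055))
# contours
hsv=cv2.cvtColor(im,cv2.COLOR_RGB2HSV)
m=cv2.inRange(hsv,(8,135,85),(17,255,255));m[:,:190]=0;m[:,270:]=0;m[:200]=0;m[300:]=0
k=max(cv2.findContours(m,0,2)[0],key=cv2.contourArea);b=cv2.minAreaRect(k);P=cv2.boxPoints(b);print(b)
W=np.array([ray(c,p,.032) for p in P]);print(W.round(3).tolist(),W.mean(0))
m=cv2.inRange(im,(0,0,0),(100,85,62));m[:,:355]=0;m[:,407:]=0;m[:200]=0;m[273:]=0
k=max(cv2.findContours(m,0,2)[0],key=cv2.contourArea);b=cv2.minAreaRect(k);P=cv2.boxPoints(b);print(b)
W=np.array([ray(c,p,.060) for p in P]);print(W.round(3).tolist(),W.mean(0))
R=np.array(r.read_state()["eef_rot"]);from scipy.spatial.transform import Rotation as Q;print(Q.from_quat(R).as_matrix().round(3))
```

```text
form [0.4951 0.3017 0.032 ] [ 97. 170. 100. 169.] long-axis deg 12.39 left-axis 100.76
hat [0.4951 0.3012 0.068 ] [51. 28. 50. 30.] long-axis deg 10.85 left-axis 100.72
rim [ 0.5239 -0.1148  0.06  ] [ 74. 143.  73. 150.] long-axis deg 5.58 left-axis 92.38
grip [ 0.5316 -0.2126  0.11  ] [18. 23. 18. 24.] long-axis deg -0.84 left-axis 95.18
deck/floor inner [ 0.5222 -0.1172  0.055 ] [ 57. 125.  57. 131.] long-axis deg 5.59 left-axis 93.08
((227.59832763671875, 249.17454528808594), (61.56709289550781, 36.13582992553711), 79.04593658447266)
[[0.569, 0.369, 0.032], [0.588, 0.272, 0.032], [0.422, 0.237, 0.032], [0.404, 0.333, 0.032]] [0.49576574 0.30266535 0.032     ]
((380.85150146484375, 239.0148468017578), (54.727046966552734, 29.35359764099121), 84.2894058227539)
[[0.591, -0.068, 0.06], [0.599, -0.146, 0.06], [0.452, -0.159, 0.06], [0.445, -0.082, 0.06]] [ 0.52163875 -0.11367918  0.06      ]
[[-0.953  0.302 -0.   ]
 [ 0.302  0.953 -0.001]
 [-0.    -0.001 -1.   ]]
```

```bash
cat > go.py <<'E'
import sys,numpy as np
from bench import r
from scipy.spatial.transform import Rotation as Q
# go.py x y z tool_y_deg : remaining move in units (3 cm, 6 deg) of tool axes, shift given for the orientation after the turn
x,y,z,a=map(float,sys.argv[1:]);s=r.read_state();p=np.array(s["ee_pos"]);M=Q.from_quat(s["eef_rot"])
t=np.radians(a);Y=np.array([np.cos(t),np.sin(t),0]);Z=np.array([0,0,-1.]);G=np.c_[np.cross(Y,Z),Y,Z]
d=np.array([x,y,z])-p
print("pos",p.round(4),"turn units",(np.degrees((M.inv()*Q.from_matrix(G)).as_rotvec())/6).round(3),"shift units after turn",(G.T@d/.03).round(3),"now",(M.as_matrix().T@d/.03).round(3),"F",np.round(s["ft_force"],1),"w",round(s["width"],4),"g",round(s["grip_force"],1),"t",round(s["time"],2))
E
python3 -m crank '[{"az":-0.98},{"az":-0.98},{"az":-0.98},{"az":-0.98},{"az":-0.98},{"dx":-0.66,"dy":-0.97},{"dx":-0.66,"dy":-0.97},{"dx":-0.66,"dy":-0.97}]'
python3 -m crank '[{"dx":-0.66,"dy":-0.97},{"dx":-0.66,"dy":-0.97},{"dx":-0.66,"dy":-0.97},{"dx":-0.66,"dy":-0.97},{"dx":-0.66,"dy":-0.97},{"dx":-0.66,"dy":-0.97}]'
python3 go.py 0.4953 0.302 0.12 101.8
```

```text
pos [0.1887 0.5956 0.2331] turn units [-8.000e-03 -2.000e-03 -4.896e+00] shift units after turn [ -8.004 -11.671   3.769] now [-12.7    -6.241   3.775] F [-0.5  0.3 -0.9] w 0.0869 g 0.0 t 0.2invalid input at $[0]: expected keys claw, dx, dy, dz, ax, ay, az
invalid input at $[0]: expected keys claw, dx, dy, dz, ax, ay, az
```

```bash
python3 -m crank '[{"claw":-1,"dx":0,"dy":0,"dz":0,"ax":0,"ay":0,"az":-0.98},{"claw":-1,"dx":0,"dy":0,"dz":0,"ax":0,"ay":0,"az":-0.98},{"claw":-1,"dx":0,"dy":0,"dz":0,"ax":0,"ay":0,"az":-0.98},{"claw":-1,"dx":0,"dy":0,"dz":0,"ax":0,"ay":0,"az":-0.98},{"claw":-1,"dx":0,"dy":0,"dz":0,"ax":0,"ay":0,"az":-0.98},{"claw":-1,"dx":-0.66,"dy":-0.97,"dz":0,"ax":0,"ay":0,"az":0},{"claw":-1,"dx":-0.66,"dy":-0.97,"dz":0,"ax":0,"ay":0,"az":0},{"claw":-1,"dx":-0.66,"dy":-0.97,"dz":0,"ax":0,"ay":0,"az":0}]'
python3 go.py 0.4953 0.302 0.12 101.8
```

```text
time: 0.87
ee_pos: [0.2652, 0.5216, 0.2332]
eef_rot: [-0.104, 0.995, -0.0, -0.0]
ft_force: [0.8, 0.4, 0.7]
width: 0.0869
grip_force: 0.0
pos [0.2652 0.5216 0.2332] turn units [-0.003 -0.003  0.016] shift units after turn [-6.011 -8.734  3.773] now [-5.997 -8.743  3.774] F [0.8 0.4 0.7] w 0.0869 g 0.0 t 0.87
```

```bash
python3 -m crank '[{"claw":-1,"dx":-0.66,"dy":-0.97,"dz":0,"ax":0,"ay":0,"az":0},{"claw":-1,"dx":-0.66,"dy":-0.97,"dz":0,"ax":0,"ay":0,"az":0},{"claw":-1,"dx":-0.66,"dy":-0.97,"dz":0,"ax":0,"ay":0,"az":0},{"claw":-1,"dx":-0.66,"dy":-0.97,"dz":0,"ax":0,"ay":0,"az":0},{"claw":-1,"dx":-0.66,"dy":-0.97,"dz":0,"ax":0,"ay":0,"az":0},{"claw":-1,"dx":-0.66,"dy":-0.97,"dz":0,"ax":0,"ay":0,"az":0},{"claw":-1,"dx":-0.66,"dy":-0.97,"dz":0,"ax":0,"ay":0,"az":0},{"claw":-1,"dx":-0.66,"dy":-0.97,"dz":0,"ax":0,"ay":0,"az":0}]'
python3 -m crank '[{"claw":-1,"dx":-0.66,"dy":-0.9,"dz":0,"ax":0,"ay":0,"az":0},{"claw":-1,"dx":0,"dy":0,"dz":0.9,"ax":0,"ay":0,"az":0},{"claw":-1,"dx":0,"dy":0,"dz":0.9,"ax":0,"ay":0,"az":0},{"claw":-1,"dx":0,"dy":0,"dz":0.9,"ax":0,"ay":0,"az":0},{"claw":-1,"dx":0,"dy":0,"dz":0.7,"ax":0,"ay":0,"az":0},{"claw":-1,"dx":0,"dy":0,"dz":0,"ax":0,"ay":0,"az":0}]'
python3 go.py 0.4953 0.302 0.053 101.8
python3 - <<'E'
from h import *
c=r.camera("scene");p=proj(c,[.495,.302,.05]);print(p);x,y=int(p[0])-75,int(p[1])-75
a=cv2.resize(c["color"][y:y+130,x:x+150],(692,600),interpolation=2);cv2.imwrite("pics/pre.png",a[:,:,::-1])
E
```

```text
time: 1.53
ee_pos: [0.4685, 0.3257, 0.2336]
eef_rot: [-0.103, 0.995, 0.0, 0.0]
ft_force: [1.4, 0.6, -0.4]
width: 0.0867
grip_force: 0.0
time: 2.03
ee_pos: [0.4902, 0.3032, 0.127]
eef_rot: [-0.103, 0.995, -0.002, -0.003]
ft_force: [-0.4, -0.2, -0.9]
width: 0.0869
grip_force: 0.0
pos [0.4902 0.3032 0.127 ] turn units [-0.029 -0.063  0.004] shift units after turn [-0.16  -0.075  2.466] now [-0.176 -0.068  2.465] F [-0.4 -0.2 -0.9] w 0.0869 g 0.0 t 2.03
[384.10378247 309.8460375 ]
```

View pics/pre.png

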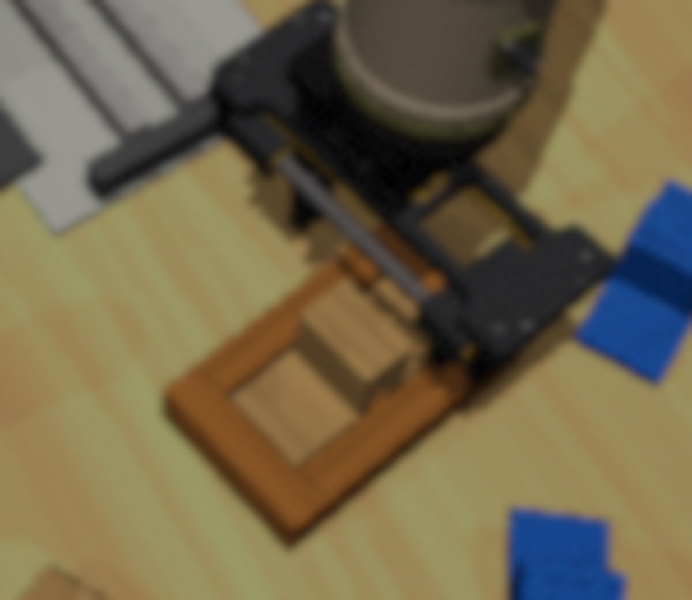

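The picture shows the open gripper straddling the hat (crop ~(360,335)), with the form below. I'll descend and grip.

```bash
python3 -m crank '[{"claw":-1,"dx":-0.17,"dy":-0.07,"dz":0.7,"ax":0,"ay":0,"az":0},{"claw":-1,"dx":0,"dy":0,"dz":0.7,"ax":0,"ay":0,"az":0},{"claw":-1,"dx":0,"dy":0,"dz":0.5,"ax":0,"ay":0,"az":0},{"claw":-1,"dx":0,"dy":0,"dz":0.35,"ax":0,"ay":0,"az":0},{"claw":-1,"dx":0,"dy":0,"dz":0,"ax":0,"ay":0,"az":0},{"claw":-1,"dx":0,"dy":0,"dz":0,"ax":0,"ay":0,"az":0}]' 20
python3 go.py 0.4953 0.302 0.053 101.8
```

```text
time: 2.58
ee_pos: [0.4983, 0.3042, 0.0652]
eef_rot: [-0.103, 0.995, 0.0, 0.0]
ft_force: [0.0, -0.5, 0.6]
width: 0.0874
grip_force: 0.0
pos [0.4983 0.3042 0.0652] turn units [0.005 0.008 0.004] shift units after turn [ 0.113 -0.05   0.405] now [ 0.113 -0.05   0.405] F [ 0.  -0.5  0.6] w 0.0874 g 0.0 t 2.58
```

```bash
python3 -m crank '[{"claw":-1,"dx":0.1,"dy":-0.05,"dz":0.2,"ax":0,"ay":0,"az":0},{"claw":-1,"dx":0,"dy":0,"dz":0.2,"ax":0,"ay":0,"az":0},{"claw":-1,"dx":0,"dy":0,"dz":0,"ax":0,"ay":0,"az":0},{"claw":1,"dx":0,"dy":0,"dz":0,"ax":0,"ay":0,"az":0},{"claw":1,"dx":0,"dy":0,"dz":0,"ax":0,"ay":0,"az":0},{"claw":1,"dx":0,"dy":0,"dz":0,"ax":0,"ay":0,"az":0},{"claw":1,"dx":0,"dy":0,"dz":0,"ax":0,"ay":0,"az":0},{"claw":1,"dx":0,"dy":0,"dz":0,"ax":0,"ay":0,"az":0}]' 20
python3 go.py 0.4953 0.302 0.053 101.8
```

```text
time: 3.25
ee_pos: [0.4953, 0.3018, 0.0522]
eef_rot: [-0.103, 0.995, 0.0, 0.0]
ft_force: [0.7, -0.1, -0.4]
width: 0.0613
grip_force: 0.0
pos [0.4953 0.3018 0.0522] turn units [0.002 0.003 0.004] shift units after turn [-0.001  0.007 -0.026] now [-0.001  0.007 -0.026] F [ 0.7 -0.1 -0.4] w 0.0613 g 0.0 t 3.25
```

```bash
python3 -m crank '[{"claw":1,"dx":0,"dy":0,"dz":0,"ax":0,"ay":0,"az":0},{"claw":1,"dx":0,"dy":0,"dz":0,"ax":0,"ay":0,"az":0},{"claw":1,"dx":0,"dy":0,"dz":0,"ax":0,"ay":0,"az":0},{"claw":1,"dx":0,"dy":0,"dz":0,"ax":0,"ay":0,"az":0},{"claw":1,"dx":0,"dy":0,"dz":0,"ax":0,"ay":0,"az":0},{"claw":1,"dx":0,"dy":0,"dz":0,"ax":0,"ay":0,"az":0}]' 20
python3 go.py 0.4953 0.302 0.053 101.8
```

```text
time: 3.75
ee_pos: [0.4953, 0.3017, 0.0521]
eef_rot: [-0.103, 0.995, 0.0, 0.0]
ft_force: [0.1, -0.9, 0.2]
width: 0.0494
grip_force: 20.0
pos [0.4953 0.3017 0.0521] turn units [0.001 0.001 0.004] shift units after turn [-0.003  0.009 -0.029] now [-0.003  0.009 -0.029] F [ 0.1 -0.9  0.2] w 0.0494 g 20.0 t 3.75
```

```bash
python3 -m crank '[{"claw":1,"dx":0,"dy":0,"dz":-0.3,"ax":0,"ay":0,"az":0},{"claw":1,"dx":0,"dy":0,"dz":-0.5,"ax":0,"ay":0,"az":0},{"claw":1,"dx":0,"dy":0,"dz":-0.6,"ax":0,"ay":0,"az":0},{"claw":1,"dx":0,"dy":0,"dz":-0.7,"ax":0,"ay":0,"az":0},{"claw":1,"dx":0,"dy":0,"dz":-0.7,"ax":0,"ay":0,"az":0},{"claw":1,"dx":0,"dy":0,"dz":-0.7,"ax":0,"ay":0,"az":0},{"claw":1,"dx":0,"dy":0,"dz":-0.7,"ax":0,"ay":0,"az":0},{"claw":1,"dx":0,"dy":0,"dz":-0.7,"ax":0,"ay":0,"az":0}]' 20
python3 go.py 0.523 -0.1145 0.19 95
```

```text
time: 4.42
ee_pos: [0.495, 0.3015, 0.2007]
eef_rot: [-0.103, 0.995, 0.0, 0.0]
ft_force: [-0.2, 0.4, -1.0]
width: 0.0494
grip_force: 20.0
pos [0.495  0.3015 0.2007] turn units [0.002 0.002 1.137] shift units after turn [  0.28  -13.896   0.358] now [  1.928 -13.764   0.355] F [-0.2  0.4 -1. ] w 0.0494 g 20.0 t 4.42
```

```bash
python3 -m crank '[{"claw":1,"dx":0,"dy":0,"dz":0,"ax":0,"ay":0,"az":0.57},{"claw":1,"dx":0,"dy":0,"dz":0,"ax":0,"ay":0,"az":0.57},{"claw":1,"dx":0.02,"dy":-0.5,"dz":0,"ax":0,"ay":0,"az":0},{"claw":1,"dx":0.02,"dy":-0.9,"dz":0,"ax":0,"ay":0,"az":0},{"claw":1,"dx":0.02,"dy":-0.9,"dz":0,"ax":0,"ay":0,"az":0},{"claw":1,"dx":0.02,"dy":-0.9,"dz":0,"ax":0,"ay":0,"az":0},{"claw":1,"dx":0.02,"dy":-0.9,"dz":0,"ax":0,"ay":0,"az":0},{"claw":1,"dx":0.02,"dy":-0.9,"dz":0,"ax":0,"ay":0,"az":0}]'
python3 -m crank '[{"claw":1,"dx":0.02,"dy":-0.9,"dz":0,"ax":0,"ay":0,"az":0},{"claw":1,"dx":0.02,"dy":-0.9,"dz":0,"ax":0,"ay":0,"az":0},{"claw":1,"dx":0.02,"dy":-0.9,"dz":0,"ax":0,"ay":0,"az":0},{"claw":1,"dx":0.02,"dy":-0.9,"dz":0,"ax":0,"ay":0,"az":0},{"claw":1,"dx":0.02,"dy":-0.9,"dz":0,"ax":0,"ay":0,"az":0},{"claw":1,"dx":0.02,"dy":-0.9,"dz":0,"ax":0,"ay":0,"az":0},{"claw":1,"dx":0.02,"dy":-0.9,"dz":0,"ax":0,"ay":0,"az":0},{"claw":1,"dx":0,"dy":-0.5,"dz":0,"ax":0,"ay":0,"az":0}]'
python3 -m crank '[{"claw":1,"dx":0,"dy":0,"dz":0.3,"ax":0,"ay":0,"az":0},{"claw":1,"dx":0,"dy":0,"dz":0.4,"ax":0,"ay":0,"az":0},{"claw":1,"dx":0,"dy":0,"dz":0.4,"ax":0,"ay":0,"az":0},{"claw":1,"dx":0,"dy":0,"dz":0,"ax":0,"ay":0,"az":0},{"claw":1,"dx":0,"dy":0,"dz":0,"ax":0,"ay":0,"az":0},{"claw":1,"dx":0,"dy":0,"dz":0,"ax":0,"ay":0,"az":0}]'
python3 go.py 0.523 -0.1145 0.083 95
python3 - <<'E'
from h import *
c=r.camera("scene");p=proj(c,[.523,-.11,.08]);print(p);x,y=int(p[0])-80,int(p[1])-75
print(x,y);a=cv2.resize(c["color"][y:y+150,x:x+160],None,fx=4,fy=4,interpolation=2);cv2.imwrite("pics/pl.png",a[:,:,::-1])
E
```

```text
time: 5.08
ee_pos: [0.5043, 0.1498, 0.1993]
eef_rot: [-0.044, 0.999, 0.0, -0.0]
ft_force: [0.4, -0.4, -1.2]
width: 0.0495
grip_force: 20.0
time: 5.75
ee_pos: [0.5175, -0.0558, 0.1995]
eef_rot: [-0.042, 0.999, -0.0, 0.0]
ft_force: [0.6, -0.4, -0.5]
width: 0.0495
grip_force: 20.0
time: 6.25
ee_pos: [0.5183, -0.0514, 0.1666]
eef_rot: [-0.044, 0.999, 0.0, 0.0]
ft_force: [-1.3, -0.7, -0.1]
width: 0.0497
grip_force: 20.0
pos [ 0.5183 -0.0514  0.1666] turn units [0.002 0.004 0.003] shift units after turn [ 0.026 -2.109  2.787] now [ 0.028 -2.11   2.786] F [-1.3 -0.7 -0.1] w 0.0497 g 20.0 t 6.25
[296.88052555 189.6375893 ]
216 114
```

View pics/pl.png

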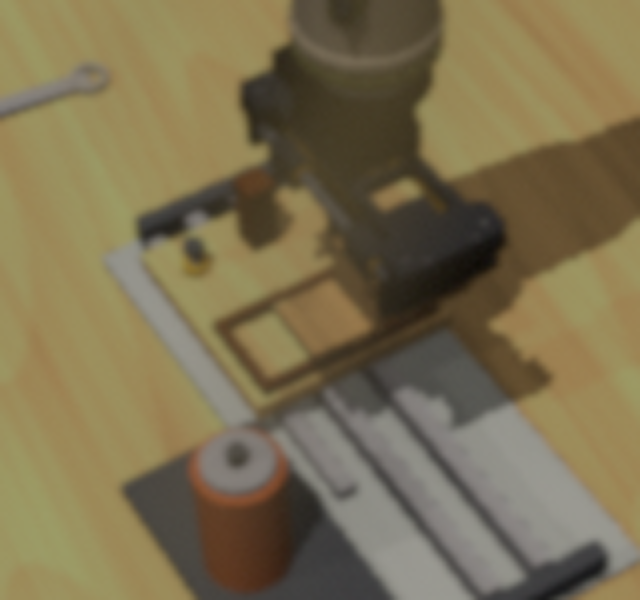

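The bracket is held over the sled, and the rim's front left corner is visible at crop (220,325). I'll refine the nest pose using both initial pictures.

Run:
```python
from h import *
for n,roi,thr in(("scene",(262,170,332,222),(115,85,60)),("top",(355,200,407,273),(100,85,62))):
    c=r.camera(n);im=cv2.imread(f"pics/{n}0.png")[:,:,::-1].copy()
    m=cv2.inRange(im,(0,0,0),thr);k=np.zeros_like(m);x0,y0,x1,y1=roi;k[y0:y1,x0:x1]=255;m&=k
    K=max(cv2.findContours(m,0,2)[0],key=cv2.contourArea);h=cv2.convexHull(K)
    e=1.
    while len(q:=cv2.approxPolyDP(h,e,True))>4:e+=.3
    q=q[:,0].astype(float);W=np.array([ray(c,p,.06) for p in q])
    M=cv2.moments(h);ctr=(M["m10"]/M["m00"],M["m01"]/M["m00"])
    s=[np.linalg.norm(W[i]-W[(i+1)%4])*1e3 for i in range(4)];j=0 if s[0]>s[1] else 1
    d=W[j+1]-W[j];f=W[(j+3)%4]-W[(j+2)%4]
    d=d-(-(-1)**0)*0
    v=[(t*np.sign(t[0])) for t in (d,f)]
    print(n,q.tolist(),np.round(s),W.mean(0).round(4),"hull ctr",ray(c,ctr,.06).round(4),[np.degrees(np.arctan2(t[1],t[0])).round(1) for t in v])
```

```text
scene [[325.0, 190.0], [284.0, 211.0], [270.0, 196.0], [312.0, 176.0]] [135.  68. 139.  65.] [ 0.5184 -0.1136  0.06  ] hull ctr [ 0.5209 -0.1134  0.06  ] [np.float64(6.8), np.float64(5.8)]
top [[392.0, 211.0], [398.0, 264.0], [372.0, 267.0], [355.0, 237.0]] [143.  70.  92. 122.] [ 0.5061 -0.1093  0.06  ] hull ctr [ 0.5211 -0.1068  0.06  ] [np.float64(5.9), np.float64(29.3)]
```

```bash
python3 -m crank '[{"claw":1,"dx":0.05,"dy":-0.5,"dz":0,"ax":0,"ay":0,"az":-0.08},{"claw":1,"dx":0,"dy":-0.6,"dz":0,"ax":0,"ay":0,"az":0},{"claw":1,"dx":0,"dy":-0.6,"dz":0,"ax":0,"ay":0,"az":0},{"claw":1,"dx":0,"dy":-0.4,"dz":0.4,"ax":0,"ay":0,"az":0},{"claw":1,"dx":0,"dy":0,"dz":0.6,"ax":0,"ay":0,"az":0},{"claw":1,"dx":0,"dy":0,"dz":0.7,"ax":0,"ay":0,"az":0},{"claw":1,"dx":0,"dy":0,"dz":0,"ax":0,"ay":0,"az":0},{"claw":1,"dx":0,"dy":0,"dz":0,"ax":0,"ay":0,"az":0}]'
python3 go.py 0.522 -0.114 0.083 95.5
python3 - <<'E'
from h import *
c=r.camera("scene");crop("pl2s",c,250,155,100,75,8)
E
```

```text
time: 7.07
ee_pos: [0.5221, -0.1144, 0.1149]
eef_rot: [-0.048, 0.999, 0.0, -0.001]
ft_force: [0.3, -0.4, -0.7]
width: 0.05
grip_force: 20.0
pos [ 0.5221 -0.1144  0.1149] turn units [ 0.002 -0.016 -0.004] shift units after turn [0.002 0.012 1.063] now [1.000e-03 1.200e-02 1.063e+00] F [ 0.3 -0.4 -0.7] w 0.05 g 20.0 t 7.07
```

View pics/pl2s.png

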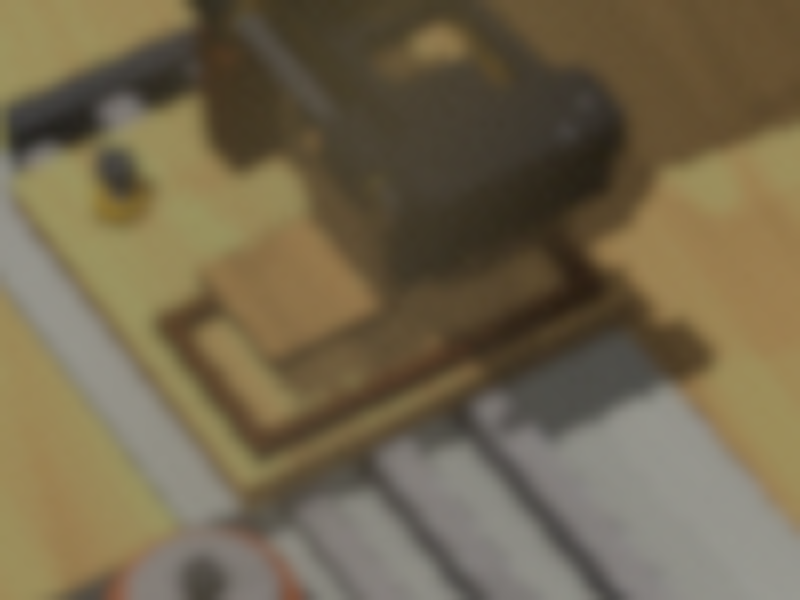

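The flange's end corners are at crop (205,278) and (272,352), and the rim's outer end corners at (158,322) and (262,450). I'll compare the two in the same camera.

Run:
```python
from h import *
c=r.camera("scene")
f=lambda p,z:ray(c,((p[0]+.5)/8-.5+250,(p[1]+.5)/8-.5+155),z)
a,b=f((205,278),.092),f((272,352),.092);A,B=f((158,322),.06),f((262,450),.06)
print(a,b,np.linalg.norm(a-b),A,B,np.linalg.norm(A-B))
t=np.radians(5.5);ex=np.array([np.cos(t),np.sin(t),0]);ey=np.array([-np.sin(t),np.cos(t),0])
mb=(a+b)/2-60e-3*ex; mn=(A+B)/2-73.5e-3*ex
print("bracket ctr",mb.round(4),"nest ctr",mn.round(4),"diff in nest axes mm",((mn-mb)@ex*1e3).round(1),((mn-mb)@ey*1e3).round(1))
```

```text
[ 0.57927296 -0.12830522  0.092     ] [ 0.57305516 -0.08789807  0.092     ] 0.040882747686784425 [ 0.59236118 -0.14422396  0.06      ] [ 0.58447331 -0.07556654  0.06      ] 0.06910904150233213
bracket ctr [ 0.5164 -0.1139  0.092 ] nest ctr [ 0.5153 -0.1169  0.06  ] diff in nest axes mm -1.5 -3.0
```

Run:
```python
from h import *
for n in("top","scene"):
    c=r.camera(n);g=cv2.imread(f"pics/{n}0.png",0).astype(np.float32)
    t=np.radians(5.5);ex=np.array([np.cos(t),np.sin(t),0]);ey=np.array([-np.sin(t),np.cos(t),0]);o=np.array([.522,-.114,.06])
    def prof(u,v,rng,half):
        out=[]
        for s in rng:
            P=np.array([proj(c,o+s*u+w*v) for w in np.linspace(-half,half,41)],np.float32)
            out.append(cv2.remap(g,P[None,:,0].copy(),P[None,:,1].copy(),1).mean())
        return np.array(out)
    for nm,u,v,ctr,half in(("y",ey,ex,.0335,.05),("x",ex,ey,.0685,.02)):
        C=[]
        for sg in(-1,1):
            s=sg*ctr+np.arange(-.014,.0141,.0005);p=prof(u,v,s,half)
            w=np.clip(np.median(np.sort(p)[-20:])-p,0,None);w[w<.35*w.max()]=0;C.append((s*w).sum()/w.sum()*1e3)
        print(n,nm,np.round(C,2),"centre off mm",np.mean(C).round(2))
    # yaw: y-rim at the two ends
    for sg in(-1,1):
        L=[]
        for x in(-.05,.05):
            s=sg*.0335+np.arange(-.014,.0141,.0005);o2=o.copy();o=o+x*ex;p=prof(ey,ex,s,.015);o=o2
            w=np.clip(np.median(np.sort(p)[-20:])-p,0,None);w[w<.35*w.max()]=0;L.append((s*w).sum()/w.sum())
        print(" yaw corr deg",np.degrees((L[1]-L[0])/.1).round(2))
```

```text
top y [-33.5   32.12] centre off mm -0.69
top x [-70.78  66.89] centre off mm -1.95
 yaw corr deg -0.06
 yaw corr deg -0.23
scene y [-32.93  34.8 ] centre off mm 0.93
scene x [-69.33  64.96] centre off mm -2.19
 yaw corr deg 0.07
 yaw corr deg -0.01
```

```bash
python3 -m crank '[{"claw":1,"dx":0.06,"dy":0,"dz":0.2,"ax":0,"ay":0,"az":0},{"claw":1,"dx":0,"dy":0,"dz":0.2,"ax":0,"ay":0,"az":0},{"claw":1,"dx":0,"dy":0,"dz":0.2,"ax":0,"ay":0,"az":0},{"claw":1,"dx":0,"dy":0,"dz":0.12,"ax":0,"ay":0,"az":0},{"claw":1,"dx":0,"dy":0,"dz":0,"ax":0,"ay":0,"az":0},{"claw":1,"dx":0,"dy":0,"dz":0,"ax":0,"ay":0,"az":0}]' 10
python3 -m crank '[{"claw":1,"dx":0,"dy":0,"dz":0.12,"ax":0,"ay":0,"az":0},{"claw":1,"dx":0,"dy":0,"dz":0.12,"ax":0,"ay":0,"az":0},{"claw":1,"dx":0,"dy":0,"dz":0,"ax":0,"ay":0,"az":0},{"claw":1,"dx":0,"dy":0,"dz":0,"ax":0,"ay":0,"az":0}]' 10
python3 go.py 0.5203 -0.1142 0.0823 95.5
```

```text
time: 7.77
ee_pos: [0.5206, -0.1147, 0.0931]
eef_rot: [-0.048, 0.999, 0.0, -0.0]
ft_force: [-0.3, -0.5, -0.7]
width: 0.0496
grip_force: 10.0
time: 8.1
ee_pos: [0.5206, -0.1147, 0.086]
eef_rot: [-0.048, 0.999, 0.0, -0.0]
ft_force: [-1.1, -0.3, -0.9]
width: 0.0494
grip_force: 10.0
pos [ 0.5206 -0.1147  0.086 ] turn units [ 0.001 -0.004 -0.007] shift units after turn [0.008 0.016 0.123] now [0.008 0.016 0.123] F [-1.1 -0.3 -0.9] w 0.0494 g 10.0 t 8.1
```

```bash
python3 -m crank '[{"claw":1,"dx":0,"dy":0,"dz":0.06,"ax":0,"ay":0,"az":0},{"claw":1,"dx":0,"dy":0,"dz":0.05,"ax":0,"ay":0,"az":0},{"claw":1,"dx":0,"dy":0,"dz":0,"ax":0,"ay":0,"az":0},{"claw":1,"dx":0,"dy":0,"dz":0,"ax":0,"ay":0,"az":0}]' 10
python3 go.py 0.5203 -0.1142 0.0823 95.5
```

```text
time: 8.43
ee_pos: [0.5207, -0.1147, 0.0828]
eef_rot: [-0.048, 0.999, 0.0, -0.0]
ft_force: [-1.0, -0.1, -1.8]
width: 0.0501
grip_force: 10.0
pos [ 0.5207 -0.1147  0.0828] turn units [ 0.001 -0.001 -0.006] shift units after turn [0.012 0.016 0.018] now [0.012 0.016 0.018] F [-1.  -0.1 -1.8] w 0.0501 g 10.0 t 8.43
```

```bash
python3 -m crank '[{"claw":-0.6,"dx":0,"dy":0,"dz":0,"ax":0,"ay":0,"az":0},{"claw":-0.6,"dx":0,"dy":0,"dz":0,"ax":0,"ay":0,"az":0},{"claw":-0.6,"dx":0,"dy":0,"dz":0,"ax":0,"ay":0,"az":0},{"claw":-0.6,"dx":0,"dy":0,"dz":0,"ax":0,"ay":0,"az":0},{"claw":-0.6,"dx":0,"dy":0,"dz":0,"ax":0,"ay":0,"az":0},{"claw":-0.6,"dx":0,"dy":0,"dz":0,"ax":0,"ay":0,"az":0}]'
python3 -m crank '[{"claw":-0.6,"dx":0,"dy":0,"dz":-0.3,"ax":0,"ay":0,"az":0},{"claw":-0.6,"dx":0,"dy":0,"dz":-0.6,"ax":0,"ay":0,"az":0},{"claw":-0.6,"dx":0,"dy":0,"dz":-0.8,"ax":0,"ay":0,"az":0},{"claw":-0.6,"dx":0,"dy":0,"dz":-0.8,"ax":0,"ay":0,"az":0},{"claw":-0.6,"dx":0,"dy":0,"dz":-0.8,"ax":0,"ay":0,"az":0},{"claw":-0.6,"dx":0,"dy":0,"dz":-0.8,"ax":0,"ay":0,"az":0},{"claw":-0.6,"dx":0,"dy":0,"dz":0,"ax":0,"ay":0,"az":0}]'
python3 go.py 0.53 -0.25 0.20 5.5;python3 go.py 0.53 -0.25 0.20 185.5
python3 - <<'E'
from h import *
print(np.round(r.read_state()["joint_positions"],2))
c=r.camera("scene");crop("rel",c,250,140,100,75,8)
E
```

```text
time: 8.93
ee_pos: [0.5208, -0.1147, 0.083]
eef_rot: [-0.048, 0.999, 0.0, 0.0]
ft_force: [-0.7, -0.2, 0.1]
width: 0.0689
grip_force: 0.0
time: 9.52
ee_pos: [0.5228, -0.1153, 0.2114]
eef_rot: [-0.047, 0.999, -0.0, 0.004]
ft_force: [-0.1, -0.0, 1.1]
width: 0.0695
grip_force: 0.0
pos [ 0.5228 -0.1153  0.2114] turn units [ 0.049  0.06  14.989] shift units after turn [-4.492 -0.193  0.378] now [ 0.19  -4.492  0.38 ] F [-0.1 -0.   1.1] w 0.0695 g 0.0 t 9.52
pos [ 0.5228 -0.1153  0.2114] turn units [ -0.06    0.049 -15.011] shift units after turn [4.492 0.193 0.378] now [ 0.19  -4.492  0.38 ] F [-0.1 -0.   1.1] w 0.0695 g 0.0 t 9.52
[-0.27  0.14  0.44  1.76 -0.07  1.25  1.86]
```

View pics/rel.png

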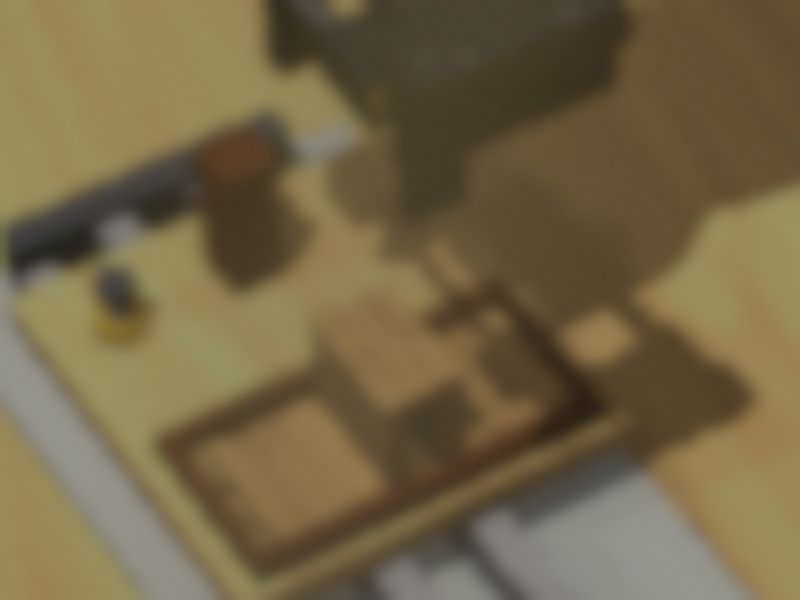

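The bracket lies flat inside the rim (crop (380,440)) and is released. The grip top is at (240,150) and the plunger at (120,295). Next I'll turn 90° and go above the grip.

```bash
python3 -m crank '[{"claw":-0.1,"dx":0,"dy":0,"dz":0,"ax":0,"ay":0,"az":1},{"claw":-0.1,"dx":0,"dy":0,"dz":0,"ax":0,"ay":0,"az":1},{"claw":-0.1,"dx":0,"dy":0,"dz":0,"ax":0,"ay":0,"az":1},{"claw":-0.1,"dx":0,"dy":0,"dz":0,"ax":0,"ay":0,"az":1},{"claw":-0.1,"dx":0,"dy":0,"dz":0,"ax":0,"ay":0,"az":1},{"claw":-0.1,"dx":0,"dy":0,"dz":0,"ax":0,"ay":0,"az":1},{"claw":-0.1,"dx":0,"dy":0,"dz":0,"ax":0,"ay":0,"az":1},{"claw":-0.1,"dx":0,"dy":0,"dz":0,"ax":0,"ay":0,"az":1}]'
python3 -m crank '[{"claw":-0.1,"dx":0,"dy":0,"dz":0,"ax":0,"ay":0,"az":1},{"claw":-0.1,"dx":0,"dy":0,"dz":0,"ax":0,"ay":0,"az":1},{"claw":-0.1,"dx":0,"dy":0,"dz":0,"ax":0,"ay":0,"az":1},{"claw":-0.1,"dx":0,"dy":0,"dz":0,"ax":0,"ay":0,"az":1},{"claw":-0.1,"dx":0,"dy":0,"dz":0,"ax":0,"ay":0,"az":1},{"claw":-0.1,"dx":0,"dy":0,"dz":0,"ax":0,"ay":0,"az":1},{"claw":-0.1,"dx":0,"dy":0,"dz":0,"ax":0,"ay":0,"az":1},{"claw":-0.1,"dx":0,"dy":0,"dz":0,"ax":0,"ay":0,"az":0}]'
python3 go.py 0.5298 -0.2105 0.15 5.5
```

```text
time: 10.23
ee_pos: [0.5203, -0.1147, 0.2054]
eef_rot: [0.365, 0.931, -0.0, -0.001]
ft_force: [0.8, 0.1, 0.0]
width: 0.0479
grip_force: 0.0
time: 10.9
ee_pos: [0.5204, -0.1146, 0.2054]
eef_rot: [0.674, 0.738, -0.0, -0.0]
ft_force: [-1.2, 0.4, -0.2]
width: 0.0482
grip_force: 0.0
pos [ 0.5204 -0.1146  0.2054] turn units [-0.01  -0.001 -0.054] shift units after turn [-3.211  0.007  1.847] now [-3.211  0.027  1.847] F [-1.2  0.4 -0.2] w 0.0482 g 0.0 t 10.9
```

```bash
python3 -m crank '[{"claw":-0.1,"dx":-0.8,"dy":0,"dz":0,"ax":0,"ay":0,"az":-0.05},{"claw":-0.1,"dx":-0.8,"dy":0,"dz":0,"ax":0,"ay":0,"az":0},{"claw":-0.1,"dx":-0.8,"dy":0,"dz":0,"ax":0,"ay":0,"az":0},{"claw":-0.1,"dx":-0.8,"dy":0,"dz":0,"ax":0,"ay":0,"az":0},{"claw":-0.1,"dx":0,"dy":0,"dz":0.9,"ax":0,"ay":0,"az":0},{"claw":-0.1,"dx":0,"dy":0,"dz":0.9,"ax":0,"ay":0,"az":0},{"claw":-0.1,"dx":0,"dy":0,"dz":0,"ax":0,"ay":0,"az":0},{"claw":-0.1,"dx":0,"dy":0,"dz":0,"ax":0,"ay":0,"az":0}]'
python3 go.py 0.5298 -0.2105 0.08 5.5
python3 - <<'E'
from h import *
c=r.camera("scene");crop("grip",c,225,125,100,75,8)
E
```

```text
time: 11.57
ee_pos: [0.5293, -0.2098, 0.1511]
eef_rot: [0.67, 0.743, -0.001, -0.001]
ft_force: [0.6, -1.0, 1.0]
width: 0.0481
grip_force: 0.0
pos [ 0.5293 -0.2098  0.1511] turn units [-0.03  -0.009  0.066] shift units after turn [-0.025  0.014  2.369] now [-0.027  0.021  2.369] F [ 0.6 -1.   1. ] w 0.0481 g 0.0 t 11.57
```

View pics/grip.png

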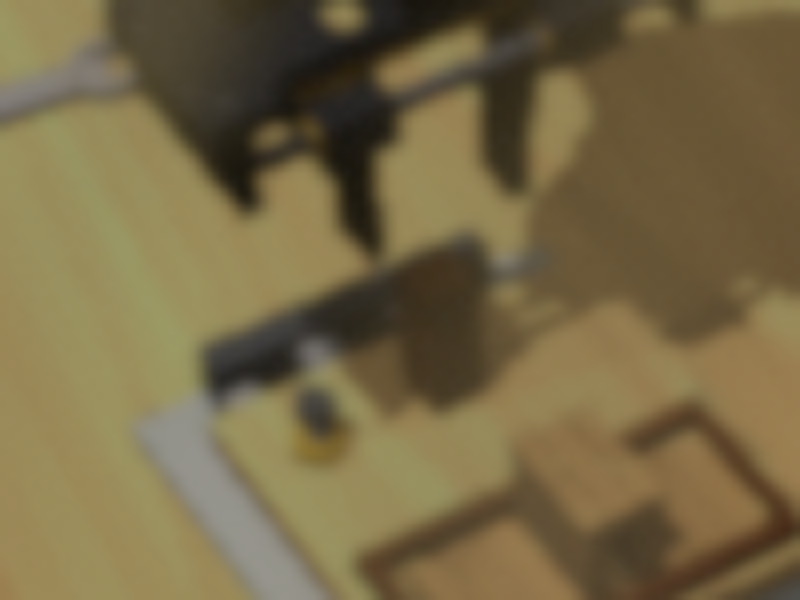

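The fingers straddle the grip top (crop (445,265)), and their tips at (375,250) and (515,190) are well clear of the plunger at (318,410). I'll descend.

```bash
python3 -m crank '[{"claw":-0.1,"dx":-0.02,"dy":0.02,"dz":0.5,"ax":0,"ay":0,"az":0},{"claw":-0.1,"dx":0,"dy":0,"dz":0.5,"ax":0,"ay":0,"az":0},{"claw":-0.1,"dx":0,"dy":0,"dz":0.5,"ax":0,"ay":0,"az":0},{"claw":-0.1,"dx":0,"dy":0,"dz":0.5,"ax":0,"ay":0,"az":0},{"claw":-0.1,"dx":0,"dy":0,"dz":0.3,"ax":0,"ay":0,"az":0},{"claw":-0.1,"dx":0,"dy":0,"dz":0,"ax":0,"ay":0,"az":0},{"claw":-0.1,"dx":0,"dy":0,"dz":0,"ax":0,"ay":0,"az":0}]'
python3 -m crank '[{"claw":1,"dx":0,"dy":0,"dz":0,"ax":0,"ay":0,"az":0},{"claw":1,"dx":0,"dy":0,"dz":0,"ax":0,"ay":0,"az":0},{"claw":1,"dx":0,"dy":0,"dz":0,"ax":0,"ay":0,"az":0},{"claw":1,"dx":0,"dy":0,"dz":0,"ax":0,"ay":0,"az":0},{"claw":1,"dx":0,"dy":0,"dz":0,"ax":0,"ay":0,"az":0},{"claw":1,"dx":0,"dy":0,"dz":0,"ax":0,"ay":0,"az":0},{"claw":1,"dx":0,"dy":0,"dz":0,"ax":0,"ay":0,"az":0},{"claw":1,"dx":0,"dy":0,"dz":0,"ax":0,"ay":0,"az":0}]' 15
python3 go.py 0.5298 -0.2105 0.08 5.5
```

```text
time: 12.2
ee_pos: [0.5315, -0.2108, 0.084]
eef_rot: [0.67, 0.742, 0.0, 0.0]
ft_force: [-0.2, -0.8, -0.0]
width: 0.048
grip_force: 0.0
time: 12.87
ee_pos: [0.5305, -0.211, 0.0832]
eef_rot: [0.671, 0.742, -0.0, -0.0]
ft_force: [-4.8, 0.8, 5.8]
width: 0.024
grip_force: 15.0
pos [ 0.5305 -0.211   0.0832] turn units [-0.006 -0.003  0.039] shift units after turn [ 0.018 -0.022  0.107] now [ 0.018 -0.022  0.107] F [-4.8  0.8  5.8] w 0.024 g 15.0 t 12.87
```

The grip is held (24.0 mm). I'll ease the side preload and slide about 42 mm, since the notch can't be nearer than 50 mm. After that I'll go in guarded small steps.

```bash
cat > feel.py <<'E'
import sys,numpy as np
from bench import r
s=r.read_state();t=np.radians(5.5);ex=np.array([np.cos(t),np.sin(t),0]);ey=np.array([-np.sin(t),np.cos(t),0])
p=np.array(s["ee_pos"])-[.5305,-.211,.0832];F=np.array(s["ft_force"]);f=F@ey
print("along %.1f mm across %.1f z %.1f | Frail %.1f Fx %.1f Fz %.1f w %.4f g %.1f t %.2f"%(p@ey*1e3,p@ex*1e3,p[2]*1e3,f,F@ex,F[2],s["width"],s["grip_force"],s["time"]))
sys.exit(f>2.5 or f<-5)
E
python3 -m crank '[{"claw":1,"dx":0,"dy":-0.03,"dz":-0.02,"ax":0,"ay":0,"az":0},{"claw":1,"dx":0,"dy":0,"dz":0,"ax":0,"ay":0,"az":0}]' 25 >/dev/null; python3 feel.py
python3 -m crank '[{"claw":1,"dx":0.1,"dy":0,"dz":0,"ax":0,"ay":0,"az":0},{"claw":1,"dx":0.2,"dy":0,"dz":0,"ax":0,"ay":0,"az":0},{"claw":1,"dx":0.3,"dy":0,"dz":0,"ax":0,"ay":0,"az":0},{"claw":1,"dx":0.3,"dy":0,"dz":0,"ax":0,"ay":0,"az":0},{"claw":1,"dx":0.3,"dy":0,"dz":0,"ax":0,"ay":0,"az":0},{"claw":1,"dx":0.2,"dy":0,"dz":0,"ax":0,"ay":0,"az":0},{"claw":1,"dx":0,"dy":0,"dz":0,"ax":0,"ay":0,"az":0},{"claw":1,"dx":0,"dy":0,"dz":0,"ax":0,"ay":0,"az":0}]' >/dev/null; python3 feel.py
```

```text
along 0.3 mm across -0.0 z 0.1 | Frail -1.7 Fx 3.8 Fz -5.8 w 0.0237 g 25.0 t 13.03
along 43.3 mm across -0.0 z 0.1 | Frail 2.3 Fx 6.4 Fz -7.3 w 0.0238 g 25.0 t 13.70False
False
```

```bash
sed -i 's/f>2.5/f>4/' feel.py
python3 -m crank '[{"claw":1,"dx":0,"dy":0.015,"dz":0.01,"ax":0,"ay":0,"az":0},{"claw":1,"dx":0.05,"dy":0,"dz":0,"ax":0,"ay":0,"az":0},{"claw":1,"dx":0.05,"dy":0,"dz":0,"ax":0,"ay":0,"az":0}]' >/dev/null; python3 feel.py &&
python3 -m crank '[{"claw":1,"dx":0.05,"dy":0,"dz":0,"ax":0,"ay":0,"az":0},{"claw":1,"dx":0.05,"dy":0,"dz":0,"ax":0,"ay":0,"az":0}]' >/dev/null && python3 feel.py &&
python3 -m crank '[{"claw":1,"dx":0.05,"dy":0,"dz":0,"ax":0,"ay":0,"az":0},{"claw":1,"dx":0.05,"dy":0,"dz":0,"ax":0,"ay":0,"az":0}]' >/dev/null && python3 feel.py &&
python3 -m crank '[{"claw":1,"dx":0.05,"dy":0,"dz":0,"ax":0,"ay":0,"az":0},{"claw":1,"dx":0.05,"dy":0,"dz":0,"ax":0,"ay":0,"az":0}]' >/dev/null && python3 feel.py &&
python3 -m crank '[{"claw":1,"dx":0.05,"dy":0,"dz":0,"ax":0,"ay":0,"az":0},{"claw":1,"dx":0.05,"dy":0,"dz":0,"ax":0,"ay":0,"az":0}]' >/dev/null && python3 feel.py
```

```text
along 44.4 mm across -0.0 z 0.1 | Frail -3.4 Fx 4.4 Fz -5.7 w 0.0237 g 25.0 t 13.95False
```

```bash
sed -i 's/sys.exit(\(.*\))$/sys.exit(int(\1))/' feel.py; tail -1 feel.py
python3 -m crank '[{"claw":1,"dx":0.05,"dy":0,"dz":0,"ax":0,"ay":0,"az":0},{"claw":1,"dx":0.05,"dy":0,"dz":0,"ax":0,"ay":0,"az":0}]' >/dev/null && python3 feel.py &&
python3 -m crank '[{"claw":1,"dx":0.05,"dy":0,"dz":0,"ax":0,"ay":0,"az":0},{"claw":1,"dx":0.05,"dy":0,"dz":0,"ax":0,"ay":0,"az":0}]' >/dev/null && python3 feel.py &&
python3 -m crank '[{"claw":1,"dx":0.05,"dy":0,"dz":0,"ax":0,"ay":0,"az":0},{"claw":1,"dx":0.05,"dy":0,"dz":0,"ax":0,"ay":0,"az":0}]' >/dev/null && python3 feel.py &&
python3 -m crank '[{"claw":1,"dx":0.05,"dy":0,"dz":0,"ax":0,"ay":0,"az":0},{"claw":1,"dx":0.05,"dy":0,"dz":0,"ax":0,"ay":0,"az":0}]' >/dev/null && python3 feel.py &&
python3 -m crank '[{"claw":1,"dx":0.05,"dy":0,"dz":0,"ax":0,"ay":0,"az":0},{"claw":1,"dx":0.05,"dy":0,"dz":0,"ax":0,"ay":0,"az":0}]' >/dev/null && python3 feel.py &&
python3 -m crank '[{"claw":1,"dx":0.05,"dy":0,"dz":0,"ax":0,"ay":0,"az":0},{"claw":1,"dx":0.05,"dy":0,"dz":0,"ax":0,"ay":0,"az":0}]' >/dev/null && python3 feel.py &&
python3 -m crank '[{"claw":1,"dx":0.05,"dy":0,"dz":0,"ax":0,"ay":0,"az":0},{"claw":1,"dx":0.05,"dy":0,"dz":0,"ax":0,"ay":0,"az":0}]' >/dev/null && python3 feel.py &&
python3 -m crank '[{"claw":1,"dx":0.05,"dy":0,"dz":0,"ax":0,"ay":0,"az":0},{"claw":1,"dx":0.05,"dy":0,"dz":0,"ax":0,"ay":0,"az":0}]' >/dev/null && python3 feel.py
```

```text
sys.exit(int(f>4 or f<-5))
along 47.5 mm across 0.0 z 0.1 | Frail -2.9 Fx 5.2 Fz -4.9 w 0.0240 g 25.0 t 14.12
along 50.5 mm across -0.0 z 0.1 | Frail -2.3 Fx 5.4 Fz -5.5 w 0.0242 g 25.0 t 14.28
along 53.5 mm across -0.0 z 0.1 | Frail -2.7 Fx 6.0 Fz -5.5 w 0.0242 g 25.0 t 14.45
along 56.5 mm across -0.0 z 0.1 | Frail -2.8 Fx 4.6 Fz -6.4 w 0.0242 g 25.0 t 14.62
along 59.5 mm across -0.0 z 0.1 | Frail -3.4 Fx 4.3 Fz -6.8 w 0.0235 g 25.0 t 14.78
along 62.5 mm across 0.0 z 0.1 | Frail -2.3 Fx 5.3 Fz -6.1 w 0.0236 g 25.0 t 14.95
along 65.5 mm across 0.0 z 0.1 | Frail -3.4 Fx 5.6 Fz -6.4 w 0.0238 g 25.0 t 15.12
along 68.5 mm across -0.0 z 0.1 | Frail -3.1 Fx 5.2 Fz -6.8 w 0.0241 g 25.0 t 15.28
```

Steady drag of about -3 N. Continuing with the pull guard tightened to +1 N.

```bash
sed -i 's/f>4 or f<-5/f>1 or f<-6/' feel.py
python3 -m crank '[{"claw":1,"dx":0.05,"dy":0.02,"dz":0.01,"ax":0,"ay":0,"az":0},{"claw":1,"dx":0.05,"dy":0,"dz":0,"ax":0,"ay":0,"az":0}]' >/dev/null && python3 feel.py &&
python3 -m crank '[{"claw":1,"dx":0.05,"dy":0,"dz":0,"ax":0,"ay":0,"az":0},{"claw":1,"dx":0.05,"dy":0,"dz":0,"ax":0,"ay":0,"az":0}]' >/dev/null && python3 feel.py &&
python3 -m crank '[{"claw":1,"dx":0.05,"dy":0,"dz":0,"ax":0,"ay":0,"az":0},{"claw":1,"dx":0.05,"dy":0,"dz":0,"ax":0,"ay":0,"az":0}]' >/dev/null && python3 feel.py &&
python3 -m crank '[{"claw":1,"dx":0.05,"dy":0,"dz":0,"ax":0,"ay":0,"az":0},{"claw":1,"dx":0.05,"dy":0,"dz":0,"ax":0,"ay":0,"az":0}]' >/dev/null && python3 feel.py &&
python3 -m crank '[{"claw":1,"dx":0.05,"dy":0,"dz":0,"ax":0,"ay":0,"az":0},{"claw":1,"dx":0.05,"dy":0,"dz":0,"ax":0,"ay":0,"az":0}]' >/dev/null && python3 feel.py &&
python3 -m crank '[{"claw":1,"dx":0.05,"dy":0,"dz":0,"ax":0,"ay":0,"az":0},{"claw":1,"dx":0.05,"dy":0,"dz":0,"ax":0,"ay":0,"az":0}]' >/dev/null && python3 feel.py &&
python3 -m crank '[{"claw":1,"dx":0.05,"dy":0,"dz":0,"ax":0,"ay":0,"az":0},{"claw":1,"dx":0.05,"dy":0,"dz":0,"ax":0,"ay":0,"az":0}]' >/dev/null && python3 feel.py &&
python3 -m crank '[{"claw":1,"dx":0.05,"dy":0,"dz":0,"ax":0,"ay":0,"az":0},{"claw":1,"dx":0.05,"dy":0,"dz":0,"ax":0,"ay":0,"az":0}]' >/dev/null && python3 feel.py &&
python3 -m crank '[{"claw":1,"dx":0.05,"dy":0,"dz":0,"ax":0,"ay":0,"az":0},{"claw":1,"dx":0.05,"dy":0,"dz":0,"ax":0,"ay":0,"az":0}]' >/dev/null && python3 feel.py &&
python3 -m crank '[{"claw":1,"dx":0.05,"dy":0,"dz":0,"ax":0,"ay":0,"az":0},{"claw":1,"dx":0.05,"dy":0,"dz":0,"ax":0,"ay":0,"az":0}]' >/dev/null && python3 feel.py &&
python3 -m crank '[{"claw":1,"dx":0.05,"dy":0,"dz":0,"ax":0,"ay":0,"az":0},{"claw":1,"dx":0.05,"dy":0,"dz":0,"ax":0,"ay":0,"az":0}]' >/dev/null && python3 feel.py &&
python3 -m crank '[{"claw":1,"dx":0.05,"dy":0,"dz":0,"ax":0,"ay":0,"az":0},{"claw":1,"dx":0.05,"dy":0,"dz":0,"ax":0,"ay":0,"az":0}]' >/dev/null && python3 feel.py
```

```text
along 71.3 mm across 0.0 z 0.0 | Frail -2.8 Fx -1.6 Fz 2.5 w 0.0238 g 25.0 t 15.45
along 74.8 mm across 0.0 z 0.0 | Frail -3.1 Fx -2.6 Fz 4.2 w 0.0235 g 25.0 t 15.62
along 78.0 mm across 0.0 z -0.0 | Frail -1.8 Fx -3.2 Fz 5.2 w 0.0237 g 25.0 t 15.78
along 81.2 mm across 0.1 z 0.0 | Frail -1.9 Fx -2.3 Fz 6.5 w 0.0237 g 25.0 t 15.95
along 84.8 mm across 0.0 z -0.0 | Frail 1.9 Fx -2.8 Fz 7.4 w 0.0236 g 25.0 t 16.12
```

```bash
python3 -m crank '[{"claw":1,"dx":0,"dy":0,"dz":0,"ax":0,"ay":0,"az":0},{"claw":1,"dx":0,"dy":0,"dz":0,"ax":0,"ay":0,"az":0},{"claw":1,"dx":0,"dy":0,"dz":0,"ax":0,"ay":0,"az":0}]' >/dev/null ; python3 feel.py 
python3 -m crank '[{"claw":1,"dx":0.03,"dy":0,"dz":-0.01,"ax":0,"ay":0,"az":0},{"claw":1,"dx":0,"dy":0,"dz":0,"ax":0,"ay":0,"az":0},{"claw":1,"dx":0,"dy":0,"dz":0,"ax":0,"ay":0,"az":0}]' >/dev/null; python3 feel.py
```

```text
along 86.7 mm across 0.1 z -0.0 | Frail 7.0 Fx -6.3 Fz 10.0 w 0.0240 g 25.0 t 16.37
along 88.0 mm across 0.1 z 0.0 | Frail 8.4 Fx -4.0 Fz 7.8 w 0.0236 g 25.0 t 16.62
```

The ball is drawing the sled in (+8 N). I'll step 1 mm at a time until the pull vanishes.

```bash
sed -i 's/f>1 or f<-6/f<4/' feel.py
python3 -m crank '[{"claw":1,"dx":0.03,"dy":0,"dz":0,"ax":0,"ay":0,"az":0},{"claw":1,"dx":0,"dy":0,"dz":0,"ax":0,"ay":0,"az":0},{"claw":1,"dx":0,"dy":0,"dz":0,"ax":0,"ay":0,"az":0}]' >/dev/null; python3 feel.py &&
python3 -m crank '[{"claw":1,"dx":0.03,"dy":0,"dz":0,"ax":0,"ay":0,"az":0},{"claw":1,"dx":0,"dy":0,"dz":0,"ax":0,"ay":0,"az":0},{"claw":1,"dx":0,"dy":0,"dz":0,"ax":0,"ay":0,"az":0}]' >/dev/null && python3 feel.py &&
python3 -m crank '[{"claw":1,"dx":0.03,"dy":0,"dz":0,"ax":0,"ay":0,"az":0},{"claw":1,"dx":0,"dy":0,"dz":0,"ax":0,"ay":0,"az":0},{"claw":1,"dx":0,"dy":0,"dz":0,"ax":0,"ay":0,"az":0}]' >/dev/null && python3 feel.py
```

```text
along 88.7 mm across 0.1 z -0.0 | Frail 7.1 Fx -3.8 Fz 7.8 w 0.0234 g 25.0 t 16.87
along 89.0 mm across 0.1 z -0.0 | Frail 5.3 Fx -3.0 Fz 5.0 w 0.0240 g 25.0 t 17.12
along 89.1 mm across 0.0 z -0.0 | Frail 3.4 Fx -2.6 Fz 5.7 w 0.0236 g 25.0 t 17.37
```

The sled has stopped at 89.1 mm while the command catches up, so it sits in the V. I'll zero the residual push, ease the fingers briefly, then regrip.

```bash
python3 -m crank '[{"claw":1,"dx":0.05,"dy":0,"dz":-0.01,"ax":0,"ay":0,"az":0},{"claw":1,"dx":0,"dy":0,"dz":0,"ax":0,"ay":0,"az":0},{"claw":1,"dx":0,"dy":0,"dz":0,"ax":0,"ay":0,"az":0}]' >/dev/null; python3 feel.py
python3 -m crank '[{"claw":0.38,"dx":0,"dy":0,"dz":0,"ax":0,"ay":0,"az":0},{"claw":0.38,"dx":0,"dy":0,"dz":0,"ax":0,"ay":0,"az":0},{"claw":0.38,"dx":0,"dy":0,"dz":0,"ax":0,"ay":0,"az":0},{"claw":0.38,"dx":0,"dy":0,"dz":0,"ax":0,"ay":0,"az":0},{"claw":0.38,"dx":0,"dy":0,"dz":0,"ax":0,"ay":0,"az":0},{"claw":0.38,"dx":0,"dy":0,"dz":0,"ax":0,"ay":0,"az":0}]' 3 >/dev/null; python3 feel.py
python3 -m crank '[{"claw":1,"dx":0,"dy":0,"dz":0,"ax":0,"ay":0,"az":0},{"claw":1,"dx":0,"dy":0,"dz":0,"ax":0,"ay":0,"az":0},{"claw":1,"dx":0,"dy":0,"dz":0,"ax":0,"ay":0,"az":0},{"claw":1,"dx":0,"dy":0,"dz":0,"ax":0,"ay":0,"az":0},{"claw":1,"dx":0,"dy":0,"dz":0,"ax":0,"ay":0,"az":0},{"claw":1,"dx":0,"dy":0,"dz":0,"ax":0,"ay":0,"az":0}]' 12 >/dev/null; python3 feel.py
python3 - <<'E'
from h import *
a=r.camera("scene")["color"];b=r.camera("top")["color"]
o=np.hstack([cv2.resize(a[110:260,200:320],(400,500),interpolation=2),cv2.resize(b[160:285,330:430],(400,500),interpolation=2)])
cv2.imwrite("pics/end.png",o[:,:,::-1])
E
```

```text
along 89.4 mm across 0.0 z 0.0 | Frail -1.9 Fx -0.1 Fz -2.5 w 0.0236 g 25.0 t 17.62
along 89.4 mm across 0.2 z 0.3 | Frail 0.7 Fx -0.2 Fz 0.2 w 0.0269 g 0.0 t 18.12
along 89.3 mm across 0.0 z 0.3 | Frail 0.5 Fx -2.0 Fz 2.7 w 0.0241 g 12.0 t 18.62
```

View pics/end.png

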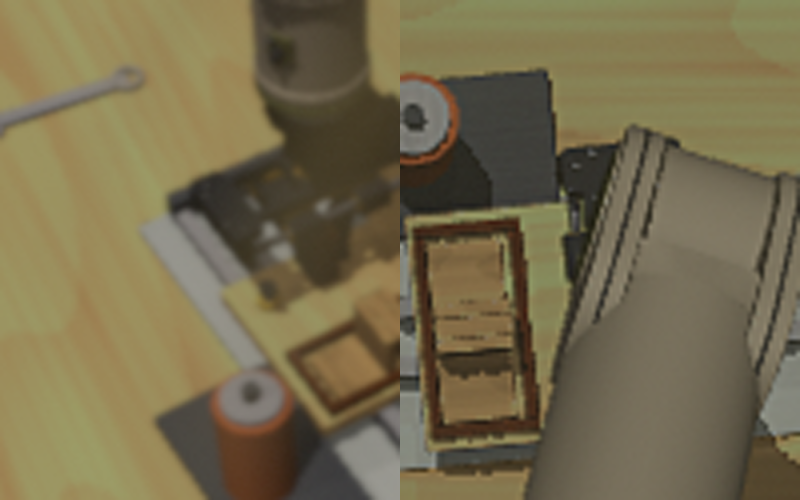

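The picture shows the bracket flat in the nest (top crop (475,330)), the fingers on the grip, and the wrench untouched. The net push along the rail is about 0, so I'm handing in.

```bash
python3 -c "
from bench import r
print(r.close_job())"
```

```text
the job is handed in; nothing more can be done
None
```

The job is handed in at about 18.7 s: the bracket lies flat and released in the nest, and the sled was slid about 89 mm until the ball's pull drew it into the notch, with the gripper still holding the grip.

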